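# Measure the yellow paint sample

## Task

Measure the yellow paint card with the colour gauge: with the closed fingers, press the white key on the grey control box all the way down, then the yellow key all the way down (they stay down), leaving the blue and red keys up. Then push the orange pad of the gauge's white head down until the head is fully down, and finish the program while still holding it fully down. Do not lift the gauge or shove it out of place, and leave the paint can, sample pot and brush where they are.

Things in the scene. Friction and masses are not known exactly. Their poses are not given: they have to be found in the camera images.
- control_box: fixed grey box on the table, 150 (x) x 280 (y) x 36 mm high, with a row of four square keys along its y axis, 60 mm apart, on the middle of its top, in an order that varies. Origin: centre of its underside; z up. Its place and yaw vary.
- key_white_top (a point): centre of the top face of the white key, a 32 mm square push-latch key standing on a 42 mm dark bezel, sides parallel to the box's. z axis up. The top face is 57 mm above the table when up; it goes straight down 8 mm, then stops; the bezel's surface is 8 mm below the key's lowest top-face position
- key_yellow_top (a point): centre of the top face of the yellow key, same size and behaviour as the white one
- key_blue_top (a point): centre of the top face of the blue key, same size and behaviour; stays up
- key_red_top (a point): centre of the top face of the red key, same size and behaviour; stays up
- key_white (a joint): travel of the white key in m: 0 up, 0.008 fully down. It has no spring: it moves at about 2.5 N and stays where it is left, and cannot be brought up again
- key_yellow (a joint): travel of the yellow key, as for the white one
- key_blue (a joint): travel of the blue key, as for the white one
- key_red (a joint): travel of the red key, as for the white one
- gauge: colour gauge: a loose 0.95 kg instrument standing on the yellow painted card of a fixed 12 mm high aluminium plate (240 x 260 mm). Black shoe 200 mm long (its x axis), 70 mm wide, side rails 14 mm high, with a white head above it, 46 mm wide, hinged at the rear (+x) end 48 mm above the shoe's underside and raised at the front (-x, roughly towards the robot). Origin: centre of the shoe's underside; z up. Place and yaw vary
- press_pad (a point): centre of the top face of the orange round pad (32 mm across, 6 mm proud) on the front end of the white head, 62 mm in front (-x) of the gauge's origin when down; it moves with the head. Its top is about 102 mm above the table when raised and 82 mm when the head is fully down; it moves down about 20 mm on a 146 mm arc about the hinge. The axes are those of the head, which leans back 8 degrees when raised and is level when down
- head_arm (a joint): angle of the head in rad: 0 raised, 0.14 fully down against its stop. A spring raises it again: about 3 N on the pad starts it, about 7 N holds it fully down
- paint_can: loose small paint can, 64 mm across, 75 mm high, on the table beyond the control box (on its +x side). Origin: centre of its underside. To be left alone
- sample_pot: loose small white pot with a green cap, 38 mm across, 45 mm high, standing on the plate beside the gauge. Origin: centre of its underside. To be left alone
- brush: loose paint brush, 170 mm long, lying on the table in front of the plate, on the robot's side. Origin: under its middle part. To be left alone
There are look-alikes about, which are no part of the job. There is more than one size of the gauge; the job needs the smallest.

How it is judged:
By the outcome, as a careful person would: the job done as asked, in the order asked, and still so for the second after the job is handed in, while the arm keeps its last pose, push and grip.
It also fails if it takes over 48 s, if anything falls off the work surface, if the arm or the gripper's body presses on something with over 40 N, if the wrist force passes 120 N, or if a joint passes its speed limit or range.

## Robot

A 6-joint arm with a two-finger parallel gripper is mounted at the origin on the work surface. World frame = base frame: x ahead of the robot, y to its left, z up, the work surface at z = 0. Lengths are in m, angles in rad, forces in N, time in s.
With the tool pointing down it reaches from about 0.4 to 0.925 m from the base axis. Payload 12.5 kg.
Tool frame: the origin (TCP) lies midway between the tips of the shut fingers; the grasp point (between the pads) lies 19 mm behind it; z points along the fingers, y is the line along which they close (so a half turn about z gives the same grasp; the last joint's range is limited). The gripper opens to 95 mm and grips with 3 to 60 N. Pads are 20 mm wide; open, the fingers measure 119 mm over their backs; the gripper's body (75 mm by 180 mm) begins 59 mm behind the grasp point.
Start: joints at [-1.207, 0.491, 1.559, -0, 1.092, -0.106], TCP at [0.283, -0.557, 0.215] pointing down, gripper open.
Joint ranges: [-3.1, 3.1], [-0.84, 2.19], [0.05, 2.79], [-1.13, 4.28], [0.06, 2.93], [-2.69, 2.69]. Speed limits (rad/s): [2.22, 2.22, 2.79, 3.14, 3.14, 3.14].

## Interface

Orientations are given as a 3x3 rotation matrix whose columns are the frame's x, y, z axes.
In Python, from cell import ctrl gives the robot as it stands. The module is installed in compiled form; this text tells all that it offers.
- The arm moves only by the shell command python3 -m jog 'ROWS' [FORCE]. ROWS is JSON, a list of rows, each a list of 5 numbers: the shift along the world's x, y, z in m, then the turn about the world's z in degrees, then the gripper command: -1 is fully open, 1 is shut, values between are in proportion. A call has 1 to 8 rows; each row shifts and turns the commanded pose from where the row before left it; what a row does not reach is not made up. A row lasts 1/8 s, in which the tool goes at most 62.5 mm and 10.7 degrees, less where a joint would pass 70% of its speed; a pose out of reach is approached as far as the arm can. A call is refused whole if a number of a shift passes 0.0625 or a number of a turn 10.7, either way. A call with a gripper value outside its range is refused whole. The fingers move at their own pace and stop on an object; FORCE is the grip in N (left out, the last holds). Time passes only in rows, so rows that do not move let the fingers close. It gives the time, the measured TCP pose, the force, the opening and the grip force at its end, in the units of the state.
- ctrl.read_state(): the state, without advancing time (a new reading comes with each control period).
- ctrl.capture(name): name is "side" or "top" or "wrist"; returns the picture (420x560x3 uint8, red, green, blue); there is no depth.
- ctrl.camera_info(name): a dict with "fovy" (degrees; the focal length in pixels is half the picture's height over the tangent of half this angle, whatever the lens; pixels are square), "cx", "cy" (the principal point, pixels), "position" and "attitude" of the camera in the world. Camera axes: x right, y up, looking along -z (the intrinsics and any distortion apply to the point x, -y, -z); pixel columns grow to the right and rows downward; lengths in m; the calibration is good to about 2 mm. A picture is of the moment at which its call begins: read the wrist's pose just before it. camera_info takes no time and is no camera call; for the wrist camera it gives the pose at the moment of the call.
- ctrl.close_job(): hands the job in; it is judged then, once.
Trained networks look in the newest picture that a camera, given by its name, has taken for a name from the list of things; names that differ only in an ending like _2 or _b are one class to them, and where a whole thing is asked for, a point or a joint stands for the part that bears it (a point fixed in the world has none). Each returns a list of dicts, best first, with "confidence" (0 to 1); they miss things now and then, are a little off and sometimes report something else, mostly with a low value. They report only what shows in the picture. A call takes as long as a camera call. They do not tell look-alikes from the thing itself.
- ctrl.silhouettes(target, camera): "pixels" (420x560 bool, what is visible of it) and "box" ([centre column, centre row, width, height] in pixels, round what is visible of it).
- ctrl.spot_point(target, camera): "position" ([column, row] in pixels: a listed point, or the origin of a listed thing).
The state is a dict: "t": time; "joints": joint angles; "qd": joint speeds; "tau": joint torques, N m; "tcp_pos": TCP position; "ee_rot": TCP orientation; "wrist_force": force on the tool from outside, world axes, zero at the start; "torque": the same for the moment, N m; "finger_gap": finger opening in m; "finger_force": force on a finger pad.
Only numpy, scipy, OpenCV 4.12 (cv2) and the standard library are available. Lean on these libraries where they do the work, as an engineer would, in place of code of your own. Each camera call takes 0.05 s, during which the arm holds its last target. There are 200 camera calls.

## Working session

There is one attempt and no reset: what is moved stays moved. The work goes in short steps, Python scripts to look and compute and a shell command to move; the robot and the scene stay as the last step left them, time stands still between calls to the robot, and variables do not carry over. Pictures are saved under pics/ and viewed, at most 10 in all, crops included, and the job is handed in when it is done.

```bash
mkdir -p pics; cat > h.py <<'E'
import numpy as np,cv2
from cell import ctrl
def cap(c,n):
    im=ctrl.capture(c); cv2.imwrite(f'pics/{n}.png',im[:,:,::-1]); return im
def ray(c,uv,info=None):
    i=info or ctrl.camera_info(c); f=210/np.tan(np.radians(i['fovy'])/2)
    d=np.array([(uv[0]-i['cx'])/f,-(uv[1]-i['cy'])/f,-1.]); R=np.array(i['attitude'])
    return np.array(i['position']),R@d
def atz(c,uv,z,info=None):
    p,d=ray(c,uv,info); return p+d*(z-p[2])/d[2]
def tri(rs):
    A=0;b=0
    for p,d in rs:
        d=d/np.linalg.norm(d);M=np.eye(3)-np.outer(d,d);A=A+M;b=b+M@p
    return np.linalg.solve(A,b)
E
python3 - <<'E'
from h import *
for c in ('top','side'):
    print(c,ctrl.camera_info(c)); cap(c,c+'0')
    for t in ['control_box','key_white_top','key_yellow_top','key_blue_top','key_red_top','gauge','press_pad','paint_can','sample_pot','brush']:
        for r in ctrl.spot_point(t,c): print(t,np.round(r['position']),round(r['confidence'],2))
a=cv2.imread('pics/top0.png');b=cv2.imread('pics/side0.png')
print(ctrl.read_state())
E
```

```text
top {'fovy': 47.05652283510038, 'cx': 278.8598014644893, 'cy': 212.0357042835201, 'position': array([0.31798101, 0.09946325, 1.34703538]), 'attitude': array([[ 0.01719347,  0.98901246, -0.14682892],
       [-0.99984164,  0.0163326 , -0.00706672],
       [-0.00459097,  0.14692717,  0.98913666]])}
control_box [379. 193.] 0.91
key_white_top [416. 190.] 0.66
key_white_top [355. 196.] 0.5
key_yellow_top [397. 193.] 0.49
key_blue_top [376. 190.] 0.54
key_red_top [355. 194.] 0.5
gauge [218. 203.] 0.97
gauge [398. 297.] 0.95
gauge [123. 290.] 0.65
press_pad [214. 218.] 0.96
press_pad [ 98. 322.] 0.73
paint_can [367. 146.] 0.63
paint_can [376. 193.] 0.31
sample_pot [260. 169.] 0.61
brush [231. 265.] 0.77
brush [376. 189.] 0.51
side {'fovy': 52.32591242989086, 'cx': 276.5352609523524, 'cy': 206.46248860438342, 'position': array([0.15256057, 1.0749507 , 0.9916996 ]), 'attitude': array([[-0.93954921,  0.21538712, -0.26618727],
       [-0.34225549, -0.61437093,  0.71092162],
       [-0.01041436,  0.7590499 ,  0.65094915]])}
control_box [291. 176.] 0.77
key_white_top [294. 155.] 0.57
key_yellow_to
[... 426 characters left out ...]
-05,
        1.09172364e+00, -1.05600255e-01]), 'qd': array([-0.00085724,  0.00038919, -0.0013645 , -0.00100886,  0.00090212,
       -0.00025538]), 'tau': array([ 1.98973435e-04, -6.12472916e+01, -2.58432412e+01,  6.93996297e-02,
        4.46097041e-02, -5.75483887e-05]), 'tcp_pos': array([ 0.28297159, -0.55728386,  0.21466983]), 'ee_rot': array([[ 8.91643305e-01,  4.52738573e-01,  5.44102190e-06],
       [ 4.52738572e-01, -8.91643302e-01, -8.76011108e-05],
       [-3.48089512e-05,  8.05723045e-05, -9.99999996e-01]]), 'wrist_force': array([ 0.03696773,  0.61966444, -0.04204303]), 'torque': array([-0.00511637, -0.02001377,  0.03842117]), 'finger_force': 0.0, 'finger_gap': 0.09504670705713238}
```

View both.

View pics/top0.png

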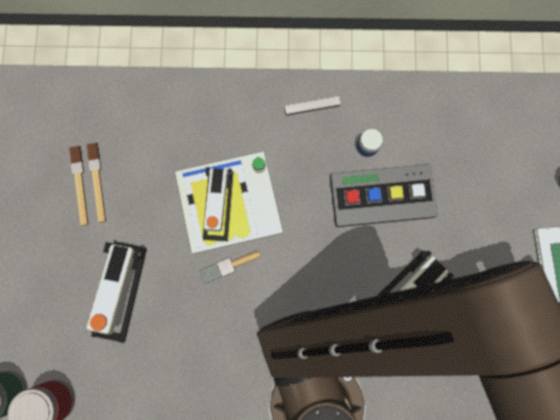

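View pics/side0.png

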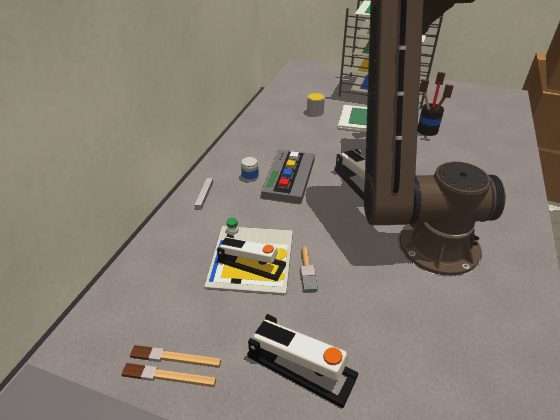

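The top picture shows the control box at (384,195) with red (353,197), blue (375,195), yellow (396,192) and white (418,190) keys. There are three gauges:
- On the plate's yellow card at (217,204).
- A larger one at (118,290).
- Another partly hidden by the arm at (410,275).

The one on the plate fits, as it is the smallest and stands on the yellow card. I'll confirm it from near.

```bash
python3 - <<'E'
from h import *
T=dict(red=(353,197),blue=(375,195),yel=(396,192),whi=(418,190)); S=dict(red=(284,183),blue=(288,172.5),yel=(291,163.5),whi=(294,155))
for k in T: print(k,atz('top',T[k],.057).round(4),tri([ray('top',T[k]),ray('side',S[k])]).round(4))
print('pad',atz('top',(212.5,222),.102),tri([ray('top',(212.5,222)),ray('side',(268,249))]))
print('can',atz('top',(371,140),.075),'pot',atz('top',(259,163),.057))
i=ctrl.camera_info('wrist');s=ctrl.read_state();print(i); print(s['ee_rot'].T@(i['position']-s['tcp_pos']), s['ee_rot'].T@i['attitude'])
E
```

```text
red [ 0.5541 -0.0919  0.057 ] [ 0.5582 -0.0936  0.0429]
blue [ 0.5606 -0.1516  0.057 ] [ 0.5635 -0.1531  0.048 ]
yel [ 0.5698 -0.2087  0.057 ] [ 0.5717 -0.2105  0.0492]
whi [ 0.5763 -0.2685  0.057 ] [ 0.579  -0.2708  0.0483]
pad [0.47372159 0.2806461  0.102     ] [0.47597764 0.28189178 0.09601766]
can [ 0.70932211 -0.13902704  0.075     ] pot [0.64468644 0.16554917 0.057     ]
{'fovy': 64.85683802244635, 'cx': 279.82753676750406, 'cy': 205.57720973846318, 'position': array([ 0.34849852, -0.52382135,  0.38353756]), 'attitude': array([[ 4.52136460e-01,  8.60974322e-01,  2.33014675e-01],
       [-8.91948745e-01,  4.36364739e-01,  1.18377578e-01],
       [ 2.40667448e-04, -2.61359966e-01,  9.65241374e-01]])}
[ 7.35705412e-02 -1.56448373e-04 -1.68870302e-01] [[-6.75161847e-04  9.65250237e-01  2.61326472e-01]
 [ 9.99999759e-01  6.93531255e-04  2.19284209e-05]
 [-1.60071662e-04  2.61326424e-01 -9.65250473e-01]]
```

```bash
python3 -m jog '[[0.033,0.038,0,-2.5,1],[0.033,0.038,0,-2.5,1],[0.033,0.038,0,-2.5,1],[0.033,0.038,0,-2.5,1],[0.033,0.038,0,-2.5,1],[0.033,0.038,0,-2.5,1],[0.033,0.038,0,-2.5,1],[0,0,0,0,1]]' 20
python3 - <<'E'
from h import *
im=cap('wrist','w1'); i=ctrl.camera_info('wrist'); s=ctrl.read_state()
np.savez('w1.npz',**{k:np.array(v) for k,v in i.items()})
print(s['tcp_pos'],s['finger_gap'],s['t'])
for t in ['white','yellow','blue','red']:
    for r in ctrl.spot_point(f'key_{t}_top','wrist'): print(t,r['position'],round(r['confidence'],2),atz('wrist',r['position'],.057).round(4))
E
```

```text
t: 2.1
tcp_pos: [0.5156, -0.2889, 0.2146]
ee_rot: [[0.986, 0.167, 0.0], [0.167, -0.986, 0.0], [0.0, -0.0, -1.0]]
wrist_force: [-0.3, -0.6, -0.6]
finger_gap: 0.0205
finger_force: 0.0
[ 0.51463607 -0.29022704  0.21459216] 0.01623113069097921 2.15
white [271.3, 122.5] 0.88 [ 0.5793 -0.2718  0.057 ]
yellow [206.9, 122.4] 0.97 [ 0.5689 -0.2116  0.057 ]
blue [143.3, 119.3] 0.62 [ 0.5618 -0.1517  0.057 ]
blue [206.9, 120.2] 0.56 [ 0.5708 -0.2117  0.057 ]
red [81.6, 113.9] 0.89 [ 0.5573 -0.0936  0.057 ]
```

View pics/w1.png

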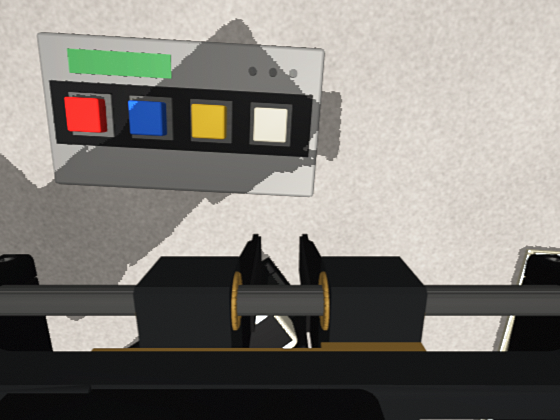

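The wrist picture shows red (85,114), blue (148,118), yellow (208,121) and white (270,124), all up. The network's points agree with this. I'll move above white and go down.

```bash
python3 -m jog '[[0.032,0.0095,-0.03,-2.5,1],[0.032,0.0095,-0.035,0,1],[0,0,-0.04,0,1],[0,0,-0.035,0,1],[0,0,0,0,1]]'
python3 - <<'E'
from h import *
im=cap('wrist','w2'); s=ctrl.read_state(); print(s['tcp_pos'],s['finger_gap'],s['wrist_force'],s['t'])
i=ctrl.camera_info('wrist'); j={k:v for k,v in np.load('w1.npz').items()}
for t in ['white','yellow','blue','red']:
    for r in ctrl.spot_point(f'key_{t}_top','wrist'): print(t,r['position'],round(r['confidence'],2),atz('wrist',r['position'],.057).round(4))
P={'w':(270,124),'y':(208,121)}
for r in ctrl.spot_point('key_yellow_top','wrist')[:1]: print(tri([ray('wrist',r['position']),ray('',P['y'],j)]))
E
```

```text
t: 2.98
tcp_pos: [0.5764, -0.2726, 0.0725]
ee_rot: [[0.993, 0.119, -0.004], [0.119, -0.993, 0.002], [-0.004, -0.003, -1.0]]
wrist_force: [-0.2, -0.3, 0.2]
finger_gap: 0.0008
finger_force: 0.0
[ 0.57738413 -0.27305497  0.07445928] 0.0006144286620988444 [0.43826201 0.15067546 0.97000511] 3.025
white [273.3, 238.1] 0.92 [ 0.5799 -0.2689  0.057 ]
yellow [173.1, 240.5] 0.96 [ 0.5713 -0.2087  0.057 ]
blue [73.1, 239.0] 0.78 [ 0.5651 -0.1483  0.057 ]
[ 0.57154129 -0.20979626  0.05793414]
```

View pics/w2.png

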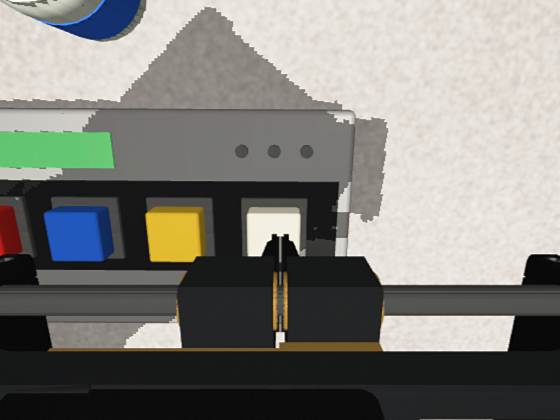

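The closed tips (280,238) stand over the white key (274,236), and the height triangulates to 58 mm. I'll shift a little and press.

```bash
python3 -m jog '[[0.002,0.003,-0.008,0,1],[0,0,-0.006,0,1],[0,0,-0.005,0,1],[0,0,-0.004,0,1],[0,0,-0.003,0,1],[0,0,0,0,1]]'
```

```text
t: 4.03
tcp_pos: [0.58, -0.2691, 0.0492]
ee_rot: [[0.993, 0.12, 0.0], [0.12, -0.993, 0.0], [0.0, -0.0, -1.0]]
wrist_force: [-2.3, 4.1, 8.5]
finger_gap: 0.0007
finger_force: 4.1
```

```bash
python3 -m jog '[[0,0,-0.002,0,1],[0,0,0,0,1],[0,0,0,0,1]]'
```

```text
t: 4.4
tcp_pos: [0.58, -0.2692, 0.0489]
ee_rot: [[0.993, 0.121, 0.001], [0.121, -0.993, -0.001], [0.001, 0.001, -1.0]]
wrist_force: [-7.3, 5.7, 24.8]
finger_gap: 0.0006
finger_force: 12.1
```

```bash
python3 -m jog '[[0,0,0.015,0,1],[0,0,0.0134,0,1],[-0.0042,0.03,0,0,1],[-0.0042,0.0295,0,0,1],[0,0,0,0,1]]'
python3 - <<'E'
from h import *
im=cap('wrist','w3'); s=ctrl.read_state(); print(s['tcp_pos'],s['t'])
for t in ['white','yellow','blue']:
    for r in ctrl.spot_point(f'key_{t}_top','wrist'): print(t,r['position'],round(r['confidence'],2),atz('wrist',r['position'],.057).round(4),atz('wrist',r['position'],.049).round(4))
E
```

```text
t: 5.03
tcp_pos: [0.5715, -0.2084, 0.0755]
ee_rot: [[0.993, 0.122, -0.0], [0.122, -0.993, -0.0], [-0.0, -0.0, -1.0]]
wrist_force: [0.7, -0.3, 0.2]
finger_gap: 0.0005
finger_force: 0.0
[ 0.57189053 -0.209524    0.07553329] 5.075
yellow [279.0, 241.0] 0.96 [ 0.5725 -0.2098  0.057 ] [ 0.5695 -0.2101  0.049 ]
blue [181.3, 241.6] 0.58 [ 0.5651 -0.1513  0.057 ] [ 0.5617 -0.1492  0.049 ]
```

View pics/w3.png

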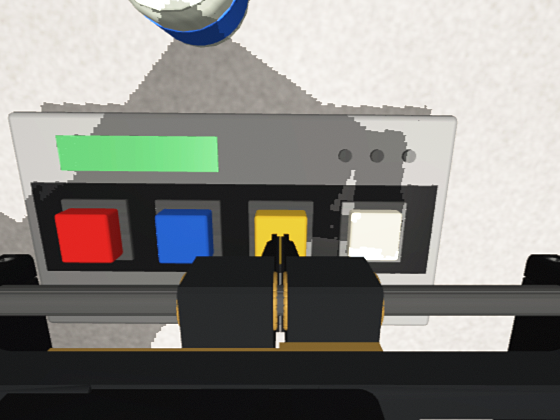

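Yellow (281,236) is centred under the tips and white (376,236) sits lower. Next I'll press yellow.

```bash
python3 -m jog '[[0,0,-0.01,0,1],[0,0,-0.006,0,1],[0,0,-0.005,0,1],[0,0,-0.004,0,1],[0,0,-0.0035,0,1],[0,0,0,0,1],[0,0,0,0,1]]'
```

```text
t: 6.1
tcp_pos: [0.5716, -0.21, 0.0488]
ee_rot: [[0.993, 0.121, 0.001], [0.121, -0.993, -0.001], [0.001, 0.001, -1.0]]
wrist_force: [-9.7, 1.9, 26.8]
finger_gap: 0.0003
finger_force: 13.4
```

```bash
python3 -m jog '[[0,0,0.05,0,1],[0,0,0.06,0,1],[-0.015,0.055,0.01,0,1],[-0.015,0.055,0.01,0,1],[-0.015,0.055,0.01,0,1],[-0.015,0.055,0.01,0,1],[-0.015,0.055,0.01,0,1],[-0.015,0.055,0.01,0,1]]' && python3 -m jog '[[-0.02,0.05,0,0,1],[-0.02,0.05,0,0,1],[0,0,0,0,1],[0,0,0,0,1]]'
python3 - <<'E'
from h import *
im=cap('wrist','w4'); s=ctrl.read_state(); print(s['tcp_pos'],s['t'])
i=ctrl.camera_info('wrist');np.savez('w4.npz',**{k:np.array(v) for k,v in i.items()})
for t in ['press_pad','gauge']:
    for r in ctrl.spot_point(t,'wrist'): print(t,r['position'],round(r['confidence'],2),atz('wrist',r['position'],.102 if t[0]=='p' else .012).round(4))
E
```

```text
t: 7.1
tcp_pos: [0.4809, 0.122, 0.2169]
ee_rot: [[0.993, 0.12, 0.001], [0.12, -0.993, 0.0], [0.001, -0.0, -1.0]]
wrist_force: [-0.0, -0.5, 0.6]
finger_gap: 0.0006
finger_force: 0.0
t: 7.6
tcp_pos: [0.4417, 0.2201, 0.2165]
ee_rot: [[0.993, 0.121, 0.0], [0.121, -0.993, -0.0], [0.0, 0.0, -1.0]]
wrist_force: [-0.4, -0.4, 0.5]
finger_gap: 0.0004
finger_force: 0.0
[0.44191691 0.2196177  0.2164835 ] 7.65
press_pad [209.7, 154.1] 0.96 [0.4769 0.2839 0.102 ]
gauge [12.3, 266.0] 0.82 [0.2993 0.5341 0.012 ]
gauge [234.4, 90.7] 0.67 [0.5354 0.2794 0.012 ]
```

View pics/w4.png

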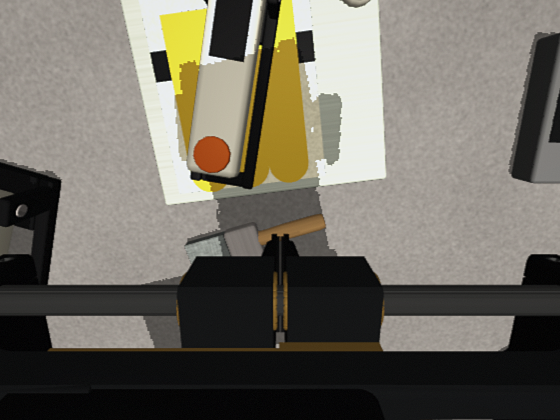

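The wrist picture shows the gauge on the yellow card with its pad at (211,154). The brush is in front at (250,235). I'll move to above the pad and look from there. I'll also crop a new top view to compare the gauges.

```bash
python3 -m jog '[[0.016,0.031,-0.02,0,1],[0.017,0.031,-0.03,0,1],[0,0,-0.04,0,1],[0,0,0,0,1],[0,0,0,0,1]]'
python3 - <<'E'
from h import *
im=cap('wrist','w5'); s=ctrl.read_state(); print(s['tcp_pos'],s['t']); i=ctrl.camera_info('wrist'); j=dict(np.load('w4.npz'))
for r in ctrl.spot_point('press_pad','wrist'): print(r['position'],round(r['confidence'],2),atz('wrist',r['position'],.102).round(4),tri([ray('wrist',r['position']),ray('',(210.5,154),j)]))
t=cap('top','t5')
for r in ctrl.silhouettes('gauge','top'):
    q=cv2.minAreaRect(np.argwhere(r['pixels'])[:,::-1].astype(np.float32)); print(np.round(q[0]),np.round(q[1]),r['confidence'])
c=np.hstack([cv2.resize(t[130:360,70:470],(800,460))]); w=cv2.resize(im,(0,0),fx=.25,fy=.25); cv2.imwrite('pics/c5.png',c[:,:,::-1])
E
```

```text
t: 8.38
tcp_pos: [0.4753, 0.2817, 0.1278]
ee_rot: [[0.993, 0.119, 0.001], [0.119, -0.993, 0.0], [0.001, -0.0, -1.0]]
wrist_force: [-0.4, 0.1, -0.1]
finger_gap: 0.0006
finger_force: 0.0
[0.47541973 0.28186247 0.12815139] 8.425
[275.5, 236.1] 0.67 [0.4759 0.285  0.102 ] [0.47613405 0.28437768 0.1007977 ]
[404. 296.] [41. 99.] 0.89
[224. 178.] [40. 21.] 0.68
[116. 292.] [44. 99.] 0.63
```

View pics/w5.png

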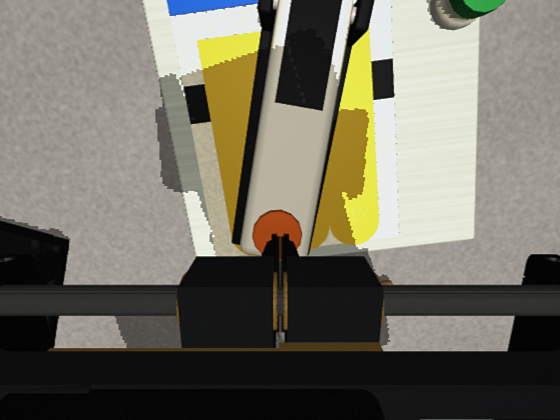

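View pics/c5.png

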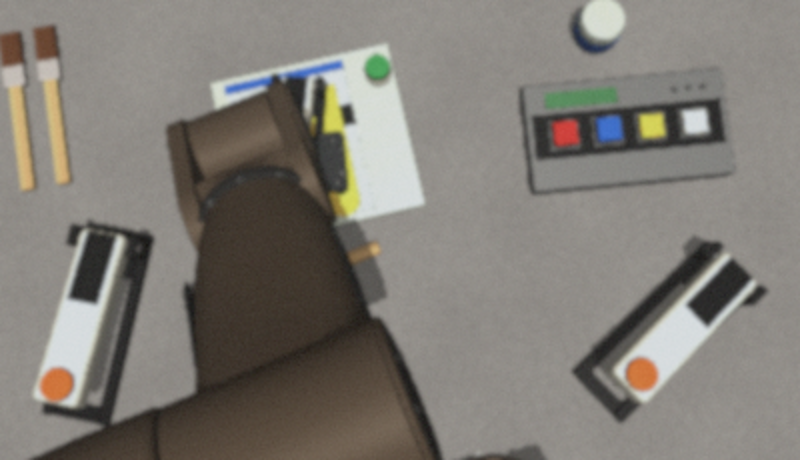

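The plate gauge spans about 72 px, against 99 px for the look-alikes at crop (85,320) and (670,335), so it is the smallest, and it stands on the yellow card. The pad is at (277,235) under the tips, at about (0.476, 0.284, 0.101) m. I'll go down along its arc.

```bash
python3 -m jog '[[0.0005,0.002,-0.015,0,1],[0,0,-0.008,0,1],[0,0,-0.004,0,1],[-0.0008,0,-0.004,0,1],[-0.001,0,-0.004,0,1],[0,0,0,0,1]]'
```

```text
t: 9.32
tcp_pos: [0.4729, 0.2842, 0.0914]
ee_rot: [[0.993, 0.121, -0.001], [0.121, -0.993, -0.0], [-0.001, 0.0, -1.0]]
wrist_force: [-4.2, 0.2, 5.4]
finger_gap: 0.0007
finger_force: 2.9
```

```bash
python3 -m jog '[[-0.0015,0,-0.003,0,1],[-0.001,0,-0.003,0,1],[-0.0007,0,-0.0025,0,1],[-0.0005,0,-0.0015,0,1],[0,0,0,0,1],[0,0,0,0,1]]'
```

```text
t: 10.07
tcp_pos: [0.4711, 0.2844, 0.0823]
ee_rot: [[0.993, 0.121, 0.003], [0.121, -0.993, 0.001], [0.004, -0.0, -1.0]]
wrist_force: [4.3, -1.4, 6.7]
finger_gap: 0.0009
finger_force: 3.4
```

```bash
python3 -m jog '[[0,0,-0.001,0,1],[0,0,-0.0007,0,1],[0,0,0,0,1],[0,0,0,0,1]]'
```

```text
t: 10.58
tcp_pos: [0.4711, 0.2844, 0.0817]
ee_rot: [[0.993, 0.121, 0.004], [0.121, -0.993, 0.001], [0.004, -0.001, -1.0]]
wrist_force: [-0.9, -3.9, 21.6]
finger_gap: 0.0005
finger_force: 10.5
```

Force jumped to 21.6 N at z = 0.0817, so the head is on its stop. One check before handing in.

```bash
python3 - <<'E'
from h import *
a=cap('wrist','w6'); b=cap('side','s6')
c=np.hstack([cv2.resize(b[130:320,180:340],(336,400)),cv2.resize(a,(460,345),interpolation=cv2.INTER_AREA)[:400] if 0 else np.pad(cv2.resize(a,(460,345)),((0,55),(0,0),(0,0)))]); cv2.imwrite('pics/c6.png',c[:,:,::-1])
print(ctrl.read_state()['wrist_force'])
E
```

```text
[-0.40825891 -4.02807498 20.17370909]
```

View pics/c6.png

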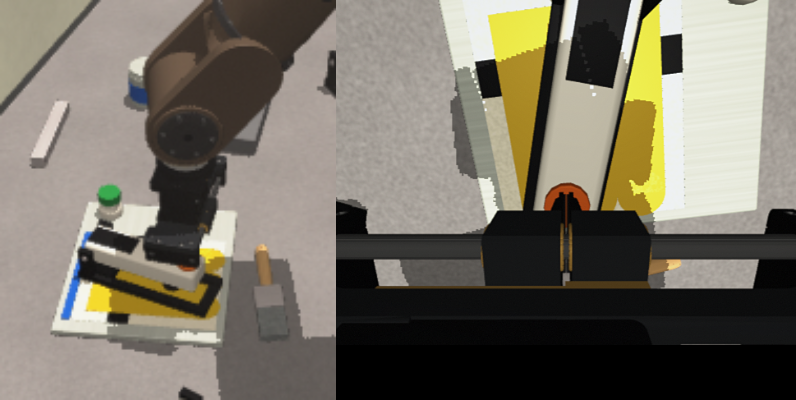

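The head lies parallel to the shoe under the tips (pad at crop (567,197)), and the gauge, pot (108,200) and brush (265,300) are in place. I'm handing in.

```bash
python3 -c "
from cell import ctrl
print(ctrl.close_job())"
```

```text
the job is handed in; nothing more can be done
None
```

The job is handed in at about 11 s of the 48 s allowed: white key pressed to its stop, then yellow, blue and red left untouched, and the smallest gauge's head held fully down with about 20 N; the judge's result was not shown.

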